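Tape the clearance between specimen tray and heel stop

ROBOT

A 6-joint arm with a two-finger parallel gripper is mounted at the origin on the work surface. World frame = base frame: x ahead of the robot, y to its left, z up, the work surface at z = 0. Lengths are in m, angles in rad, forces in N, time in s.
With the tool pointing down it reaches from about 0.35 to 0.775 m from the base axis. Payload 7.3 kg.
Tool frame: the origin (TCP) lies between the finger pads; the fingertips stand ahead of it and the grasp point (between the pads) lies 6 mm ahead of it (robot.tip_extent is the x of the fingertips in the tool frame, in m); x points along the fingers, z is the direction in which the jaws open and shut, and the axes are right-handed (so a half turn about x gives the same grasp; the last joint's range is limited). The gripper opens to 92 mm and grips with 3 to 60 N. Pads are 19 mm wide; open, the fingers measure 130 mm over their backs; the gripper's body (75 mm by 190 mm) begins 47 mm behind the grasp point.
Start: joints at [0.973, 0.342, 1.524, -0, 1.275, -0.146], TCP at [0.229, 0.472, 0.252] pointing down, gripper open.
Joint ranges: [-2.53, 2.53], [-0.77, 2.02], [0.04, 2.7], [-1, 4.14], [0.28, 2.66], [-3.11, 3.11]. Speed limits (rad/s): [2.57, 2.57, 3.14, 3.14, 3.14, 3.14].

INTERFACE

Orientations are given as [roll, pitch, yaw] about the fixed x, y, z axes, in that order (R = Rz(yaw) Ry(pitch) Rx(roll)).
In Python, from cell import robot gives the robot as it stands. The module is installed in compiled form; this text tells all that it offers.
- The arm moves only by the shell command python3 -m creep 'ROWS' [FORCE]. ROWS is JSON, a list of rows, each an object with "translation": the shift along the tool's x, y, z in m, a list of three; "twist": the turn, a rotation vector about the tool's x, y, z in rad, a list of three; "hand": the opening in per cent of the stroke, from 0 (shut) to 100 (fully open). A call has 1 to 5 rows; each row is the pose to reach, as a shift and turn from the pose measured when the call began, along the tool's axes at that moment; what a row does not reach only later rows make up. A row lasts 1/10 s, in which the tool goes at most 50 mm and 8.59 degrees, less where a joint would pass 70% of its speed; a pose out of reach is approached as far as the arm can. A call with a gripper value outside its range is refused whole. The fingers move at their own pace and stop on an object; FORCE is the grip in N (left out, the last holds). Time passes only in rows, so rows that repeat a pose let the fingers close. It gives the time, the measured TCP pose, the force and the opening at its end, in the units of the state.
- robot.observe(): the state, without advancing time (a new reading comes with each control period).
- robot.read_camera(name): name is "side" or "top" or "wrist"; returns the picture (400x640x3 uint8, blue, green, red); there is no depth.
- robot.calibration(name): a dict with "intrinsics" (3x3 intrinsics, pixels), "cam_to_world" (4x4, takes a point from camera to world coordinates); the wrist camera has in their place "mount" (4x4, takes a point from camera to tool coordinates, whose origin is the TCP and whose axes are the tool frame's). Camera axes: x right, y up, looking along -z (the intrinsics and any distortion apply to the point x, -y, -z); pixel columns grow to the right and rows downward; lengths in m; the calibration is good to about 2 mm. The wrist camera is an equidistant fisheye: a pixel r from the principal point sees the ray r / f radians off the axis. A picture is of the moment at which its call begins: read the wrist's pose just before it. calibration takes no time and is no camera call.
- robot.hand_in(): hands the job in, once; it reports no verdict.
The state is a dict: "time": time; "qpos": joint angles; "qvel": joint speeds; "joint_efforts": joint torques, N m; "tool_pos": TCP position; "tool_rot": TCP orientation; "contact_force": force on the tool from outside, world axes, zero at the start; "torque": the same for the moment, N m; "opening": finger opening in m.
Only numpy, scipy, OpenCV 4.12 (cv2) and the standard library are available. Lean on these libraries where they do the work, as an engineer would, in place of code of your own. Each camera call takes 0.05 s, during which the arm holds its last target. There are 200 camera calls.

TASK

Measure the clear bench between the wooden specimen tray and the aluminium stop with the spring tape: hook the tape's end behind the tray's near wall, draw the case back, square to the wall, against its spring until its heel bears gently on the stop, then press the case down onto its shoe so that the tape locks at that length, and let go leaving it hooked, seated and locked. Press gently (no harder than a firm thumb's push), do not shift the tray, and leave the other things alone.

Things in the scene. Friction and masses are not known exactly. Their poses are not given: they have to be found in the camera images.
- tape: Grey spring tape, 0.55 kg. Case 86 long (x) x 40 wide (y), flat parallel sides, gripped across its width from above; z=12 to 66. Below it a 4 mm gap, then a black shoe of the same footprint, 8 thick. Origin: centre of the shoe's underside when unlocked (z=0 on the bench, -4 mm locked). +x: the way the tape comes out; front face x=+43. Steel blade 20 wide, 3 thick, at z=38 to 41.
- case_top (a point): Centre of the case's top, z=66 mm in the tape's frame.
- hook (a point): Middle of the hook's inner (case-side) face, on the moving blade. With the tape in it lies 65 ahead of the tape's origin (22 ahead of the front face), z=33.5 in the tape's frame. The hook plate is 3 thick, 24 wide and reaches 14 below the blade's underside.
- hook_tip (a point): Lower part of the hook plate, 1.5 above its lower edge: z=25.5 in the tape's frame (lower edge z=24).
- heel (a point): Middle of the case's flat back face, 43 behind the tape's origin, z=25 in the tape's frame.
- blade (a joint): Drawn-out length of the tape, m: 0 fully in, limit 0.17; the right length is 0.055 to 0.115 depending on the start. A spring pulls the blade in with 3.5 N (in) rising to 5 N (150 mm out). Let go while hooked and unlocked, the case is dragged or tipped forward.
- lock (a joint): Travel of the shoe into the case, m: 0 free, 0.004 fully pressed; pressed right home it settles at 0.0035 to 0.004 when let go, stays there and holds the blade. With the shoe on the bench it starts in when the hand pushes with some 7 N (13 N counting the weight of the tape put down), and needs some 14 N (20 N) at the end, more if the heel rubs on the stop; then it bottoms hard.
- tray: Open wooden tray with shells and vials, 120 (x) x 240 (y) x 32 mm tall, 2.2 kg, loose. Origin: centre of its underside. Its near wall, towards the stop, has its outer face at x=-60 and inner face at x=-54; behind its middle 120 mm the floor (z=6) is free for 50 mm. Its -x axis points to the stop.
- rim (a point): Middle of the top edge of the near wall: x=-57, y=0, z=32 in the tray's frame; wall 6 thick. With the tape standing unlocked the blade passes 6 above this edge and the hook reaches 8 below it; locked, 2 and 12.
- stop: Aluminium stop fixed to the bench, 30 (x) x 90 (y) x 43 tall, in front of the tray's near wall with the same yaw, its middle up to 15 sideways of the tray's. Origin: centre of its underside; its +x axis points to the tray and its flat upright face there lies at x=+15.
- stop_face (a point): Middle of the stop's face towards the tray, z=25 above the bench.
- jar: Bystander: glass jar with white lid, 60 across, 75 tall.
- dish: Bystander: round clear dish with lid, 92 across, 17 tall.
- carton: Bystander: small cardboard box 60 x 90 x 30.
- bottle: Bystander: white plastic bottle, 60 across, 150 tall.
- brush: Bystander: brush lying flat.
- vial: Bystander: small amber vial, 24 across, 34 tall, near the tray's front wall.
- slidebox: Bystander: dark wooden slide box 100 x 80 x 35.
There are look-alikes about, which are no part of the job. There is more than one size of the stop; the one meant has the size given above.

How it is judged:
By the outcome, as a careful person would: the job done as asked, in the order asked, and still so for the second after the job is handed in, with the robot touching nothing.
It also fails if it takes over 70 s, if anything falls off the work surface, if the arm or the gripper's body presses on something with over 40 N, if the wrist force passes 120 N, or if a joint passes its speed limit or range.

## Working session

There is one attempt and no reset: what is moved stays moved. The work goes in short steps, Python scripts to look and compute and a shell command to move; the robot and the scene stay as the last step left them, time stands still between calls to the robot, and variables do not carry over. Pictures are saved under pics/ and viewed, about 8 in all and at most 12, crops included, and the job is handed in when it is done.

```bash
mkdir -p pics
python3 - <<'E'
from cell import robot
import cv2,numpy as np
np.set_printoptions(precision=4,suppress=True)
s=robot.observe(); print(s); print(robot.tip_extent)
for n in ("top","side"):
    cv2.imwrite(f"pics/{n}0.png",robot.read_camera(n)); print(n,robot.calibration(n))
print(robot.calibration("wrist"))
E
```

```text
{'time': 0.0, 'qpos': array([ 0.973 ,  0.3427,  1.525 , -0.    ,  1.2754, -0.146 ]), 'qvel': array([ 0.0013,  0.0014, -0.0007,  0.0004, -0.0009, -0.0003]), 'joint_efforts': array([  0.002 , -43.1251, -24.4217,   0.072 ,   0.056 ,  -0.0002]), 'tool_pos': array([0.229, 0.472, 0.251]), 'tool_rot': array([ 3.001 ,  1.5692, -2.1632]), 'contact_force': array([-0.7088,  0.8047,  1.2254]), 'torque': array([0.0069, 0.0347, 0.0218]), 'opening': 0.09195487363645366}
0.025
top {'intrinsics': array([[480.2012,   0.    , 319.4679],
       [  0.    , 480.2012, 201.8265],
       [  0.    ,   0.    ,   1.    ]]), 'cam_to_world': array([[ 0.0253,  0.9982, -0.0543,  0.4268],
       [-0.9996,  0.0248, -0.01  , -0.0024],
       [-0.0087,  0.0545,  0.9985,  1.4443],
       [ 0.    ,  0.    ,  0.    ,  1.    ]])}
side {'intrinsics': array([[501.7684,   0.    , 316.4815],
       [  0.    , 501.7684, 196.6651],
       [  0.    ,   0.    ,   1.    ]]), 'cam_to_world': array([[ 0.6639,  0.5501, -0.5066, -0.1719],
       [-0.7476,  0.4722, -0.4669, -0.6394],
       [-0.0176,  0.6887,  0.7248,  1.079 ],
       [ 0.    ,  0.    ,  0.    ,  1.    ]])}
{'intrinsics': array([[309.7069,   0.    , 318.9606],
       [  0.    , 309.7069, 198.7574],
       [  0.    ,   0.    ,   1.    ]]), 'mount': array([[-0.0001,  0.2758, -0.9612, -0.1329],
       [-0.0006,  0.9612,  0.2758,  0.0748],
       [ 1.    ,  0.0006,  0.0001,  0.0004],
       [ 0.    ,  0.    ,  0.    ,  1.    ]])}
```

View pics/top0.png

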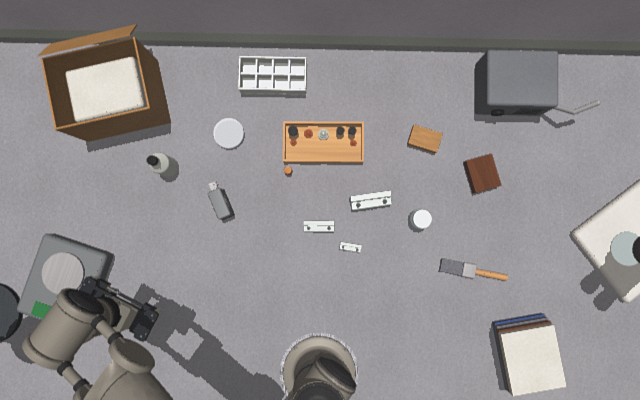

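View pics/side0.png

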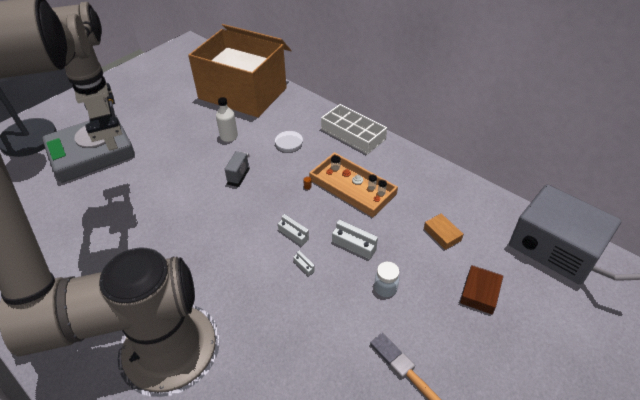

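The real stop is the one near (319,227), about 31 px wide, which is 90 mm. The others at (371,201) and (350,247) are about 120 and 65 mm. The tape is at (220,200) with its hook towards the upper left, and the tray is at (323,143).

Run:
```python
import cv2
a=cv2.imread("pics/top0.png")[115:240,200:372]
cv2.imwrite("pics/top_c.png",cv2.resize(a,None,fx=4.6,fy=4.6,interpolation=cv2.INTER_CUBIC))
```

```text
(no output)
```

View pics/top_c.png

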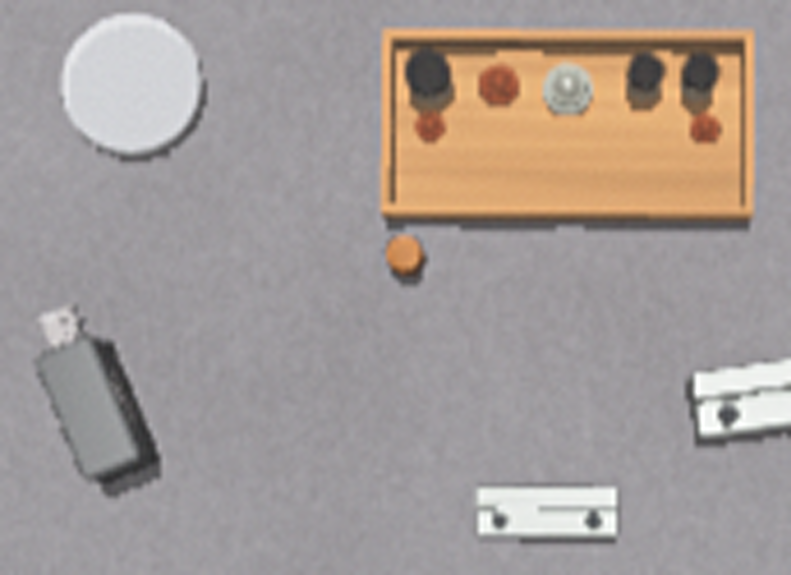

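The crop shows the tray's near wall at y≈213 from x 383 to 754. The stop's top runs from (477,487) to (617,537), and its tray-side edge is at y≈487. The tape's top corners are about (38,360), (92,340), (143,462) and (91,481), and the small vial is at (405,255).

```bash
cat > h.py <<'E'
from cell import robot
import cv2,numpy as np
from scipy.spatial.transform import Rotation as R
np.set_printoptions(precision=4,suppress=True)
def ray2w(o,d,z): return o+d*(z-o[2])/d[2]
def px(n,u,v,z):
    c=robot.calibration(n);K=c["intrinsics"];T=c["cam_to_world"]
    d=T[:3,:3]@np.array([(u-K[0,2])/K[0,0],-(v-K[1,2])/K[1,1],-1])
    return ray2w(T[:3,3],d,z)
def pose(s=None):
    s=s or robot.observe(); return np.array(s["tool_pos"]),R.from_euler("xyz",s["tool_rot"]).as_matrix()
def wpx(u,v,z,p,Rt):
    c=robot.calibration("wrist");K=c["intrinsics"];M=c["mount"]
    a=np.array([(u-K[0,2]),-(v-K[1,2])])/K[0,0];t=np.hypot(*a)
    d=np.r_[a*np.sinc(t/np.pi),-np.cos(t)]   # equidistant
    return ray2w(p+Rt@M[:3,3],Rt@M[:3,:3]@d,z)
def wproj(P,p,Rt):
    c=robot.calibration("wrist");K=c["intrinsics"];M=c["mount"]
    q=M[:3,:3].T@(Rt.T@(np.asarray(P)-p)-M[:3,3]); r=np.hypot(q[0],q[1]);t=np.arctan2(r,-q[2])
    return np.array([K[0,2]+K[0,0]*t*q[0]/r,K[1,2]-K[0,0]*t*q[1]/r])
E
python3 - <<'E'
from h import *
f=lambda x,y,z:px("top",200+(x+.5)/4.6-.5,115+(y+.5)/4.6-.5,z)
for n,z,l in (("tray",.032,[(383,30),(754,30),(754,213),(383,213)]),("stop",.043,[(477,487),(617,487),(617,537),(477,537)]),
 ("tape",.066,[(38,360),(92,340),(143,462),(91,481)]),("hook",.04,[(60,322)]),("vial",.034,[(405,255)])):
    P=np.array([f(x,y,z) for x,y in l]);print(n,P[:,:2].tolist(),P.mean(0),np.hypot(*np.diff(P[:,:2],axis=0).T))
p,Rt=pose();print(p,Rt)
E
```

```text
tray [[0.7412281172936893, 0.1267579244162633], [0.7468242771215483, -0.11291132359336432], [0.6279509883695564, -0.11532468649618528], [0.6222057355108807, 0.12325127845758965]] [0.6846 0.0054 0.032 ] [0.2397 0.1189 0.2386]
stop [[0.44735856875302066, 0.057487099059909265], [0.4495916236076849, -0.03124931959266777], [0.4179682606565674, -0.031998190762571405], [0.4157205817552568, 0.05662849914678689]] [0.4327 0.0127 0.043 ] [0.0888 0.0316 0.0887]
tape [[0.5196222794830413, 0.33383498310263854], [0.533022035733674, 0.30039570620062267], [0.4573773493568141, 0.2656703641818361], [0.4446975606943332, 0.29778330418037047]] [0.4887 0.2994 0.066 ] [0.036  0.0832 0.0345]
hook [[0.5460544220089733, 0.3270155288159368]] [0.5461 0.327  0.04  ] []
vial [[0.595146146058993, 0.10814217674757984]] [0.5951 0.1081 0.034 ] []
[0.229  0.4721 0.2511] [[-0.0008 -0.8997  0.4366]
 [-0.0011  0.4366  0.8997]
 [-1.      0.0002 -0.0013]]
```

```bash
cat >> h.py <<'E'
def go(x,y,z,yaw):
    """rows to put the TCP at x,y,z, pointing down, jaws across a tape of this yaw"""
    p,Rt=pose(); c,s=np.cos(yaw),np.sin(yaw)
    Rg=np.c_[[0,0,-1],[-c,-s,0],[-s,c,0]]
    print("translation",Rt.T@(np.array([x,y,z])-p),"twist",R.from_matrix(Rt.T@Rg).as_rotvec())
E
python3 -c "
from h import *
go(.489,.2995,.20,.445)"
```

```text
translation [ 0.0511 -0.3093 -0.0417] twist [-0.8968 -0.0011 -0.0008]
```

```bash
python3 -m creep '[{"translation":[0.0,-0.05,-0.007],"twist":[-0.15,0,0],"hand":100},{"translation":[0.01,-0.1,-0.014],"twist":[-0.3,0,0],"hand":100},{"translation":[0.02,-0.15,-0.02],"twist":[-0.45,0,0],"hand":100},{"translation":[0.03,-0.2,-0.027],"twist":[-0.6,0,0],"hand":100},{"translation":[0.04,-0.25,-0.034],"twist":[-0.75,0,0],"hand":100}]' 40
python3 -c "
from h import *
go(.489,.2995,.20,.445)"
```

```text
time: 0.6
tool_pos: [0.417, 0.3469, 0.2161]
tool_rot: [2.159, 1.569, -2.317]
contact_force: [0.1, 0.6, 0.3]
opening: 0.0915
translation [ 0.0161 -0.0589 -0.063 ] twist [-0.2082 -0.0008 -0.0015]
```

```bash
python3 -m creep '[{"translation":[0.008,-0.03,-0.032],"twist":[-0.1,0,0],"hand":100},{"translation":[0.016,-0.059,-0.063],"twist":[-0.208,0,0],"hand":100},{"translation":[0.016,-0.059,-0.063],"twist":[-0.208,0,0],"hand":100},{"translation":[0.016,-0.059,-0.063],"twist":[-0.208,0,0],"hand":100},{"translation":[0.016,-0.059,-0.063],"twist":[-0.208,0,0],"hand":100}]'
python3 - <<'E'
from h import *
s=robot.observe();p,Rt=pose(s);cv2.imwrite("pics/w1.png",robot.read_camera("wrist"))
print(p,Rt,s["contact_force"]);go(.489,.2995,.20,.445)
for x,y in((43,20),(43,-20),(-43,-20),(-43,20)):
    c,q=np.cos(.445),np.sin(.445);print(wproj([.489+c*x/1e3-q*y/1e3,.2995+q*x/1e3+c*y/1e3,.066],p,Rt))
E
```

```text
time: 1.1
tool_pos: [0.4882, 0.3, 0.2]
tool_rot: [1.672, 1.568, -2.596]
contact_force: [-0.1, 0.4, -0.3]
opening: 0.0917
[0.4882 0.3    0.2   ] [[-0.002  -0.9028 -0.4301]
 [-0.0012 -0.43    0.9028]
 [-1.      0.0023 -0.0002]] [-0.1391  0.4304 -0.2702]
translation [ 0.0002 -0.0005 -0.0011] twist [ 0.0005 -0.0004 -0.0019]
[338.9095 241.2036]
[296.3816 241.2259]
[294.3418 149.3971]
[340.5231 149.3266]
```

View pics/w1.png

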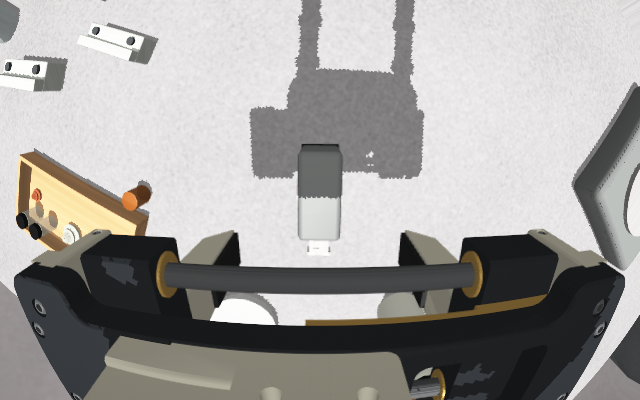

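The tape's top covers x 298–341 and y 149–240, within about 1 mm of the prediction (296–340, 149–241). I'll descend and grip.

```bash
python3 -m creep '[{"translation":[0.05,0,-0.0005],"twist":[0,0,-0.002],"hand":100},{"translation":[0.1,0,-0.0005],"twist":[0,0,-0.002],"hand":100},{"translation":[0.13,0,-0.0005],"twist":[0,0,-0.002],"hand":100},{"translation":[0.146,0,-0.0005],"twist":[0,0,-0.002],"hand":100},{"translation":[0.146,0,-0.0005],"twist":[0,0,-0.002],"hand":100}]' 40
python3 -m creep '[{"translation":[0,0,0],"twist":[0,0,0],"hand":0},{"translation":[0,0,0],"twist":[0,0,0],"hand":0},{"translation":[0,0,0],"twist":[0,0,0],"hand":0},{"translation":[0,0,0],"twist":[0,0,0],"hand":0},{"translation":[0,0,0],"twist":[0,0,0],"hand":0}]' 40
python3 -m creep '[{"translation":[0,0,0],"twist":[0,0,0],"hand":0},{"translation":[0,0,0],"twist":[0,0,0],"hand":0},{"translation":[0,0,0],"twist":[0,0,0],"hand":0}]' 40
```

```text
time: 1.65
tool_pos: [0.4857, 0.3001, 0.0522]
tool_rot: [1.595, 1.566, -2.67]
contact_force: [0.1, -0.8, 0.3]
opening: 0.0917
time: 2.15
tool_pos: [0.486, 0.3002, 0.0529]
tool_rot: [1.61, 1.567, -2.656]
contact_force: [-0.2, 0.2, -0.3]
opening: 0.0565
time: 2.45
tool_pos: [0.4864, 0.3001, 0.0531]
tool_rot: [1.736, 1.568, -2.53]
contact_force: [0.4, -1.1, 1.8]
opening: 0.04
```

```bash
python3 -m creep '[{"translation":[-0.03,0,0],"twist":[0,0,0],"hand":0},{"translation":[-0.06,0,0],"twist":[0,0,0],"hand":0},{"translation":[-0.06,0,0],"twist":[0,0,0],"hand":0}]' 40
python3 - <<'E'
from h import *
s=robot.observe();print(s["qpos"],s["contact_force"]);p,Rt=pose(s)
cv2.imwrite("pics/w2.png",robot.read_camera("wrist"));print(p)
psi=.024;u=np.array([np.cos(psi),np.sin(psi)]);v=np.array([-u[1],u[0]])
tr=np.array([.6846,.0054]); org=tr+u*(-.054+.005-.065)+v*.010   # tape origin, hook 5 mm inside
print("tape target",org); t=org-.002*u; print("tcp",t); go(*(t-.03*u),.113,psi)
E
```

```text
time: 2.75
tool_pos: [0.4882, 0.301, 0.116]
tool_rot: [-1.735, 1.568, 0.282]
contact_force: [0.6, 0.8, -3.7]
opening: 0.0396
[ 0.4191  0.5647  1.5674 -0.0005  1.0064 -1.5982] [ 0.5751  0.8041 -3.6903]
[0.4882 0.301  0.116 ]
tape target [0.5704 0.0127]
tcp [0.5684 0.0126]
translation [ 0.0009  0.0783 -0.2824] twist [ 0.4227 -0.0005 -0.0004]
```

View pics/w2.png

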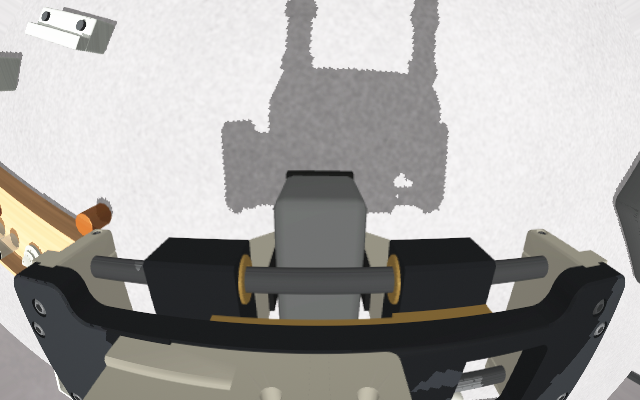

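The camera is behind the case, so the hook is hidden. I'll set the tape down between the stop and the tray, already square, and take it again half-turned so that the camera looks at the hook and wall.

```bash
python3 -m creep '[{"translation":[0,0.012,-0.048],"twist":[0.09,0,0],"hand":0},{"translation":[0,0.024,-0.095],"twist":[0.18,0,0],"hand":0},{"translation":[0,0.035,-0.14],"twist":[0.27,0,0],"hand":0},{"translation":[0,0.048,-0.185],"twist":[0.35,0,0],"hand":0},{"translation":[0,0.06,-0.23],"twist":[0.42,0,0],"hand":0}]' 40
python3 -c "
from h import *
go(.53,.0117,.0545,.024)"
```

```text
time: 3.3
tool_pos: [0.5308, 0.0654, 0.1115]
tool_rot: [1.626, 1.566, -3.063]
contact_force: [1.4, 0.0, -5.0]
opening: 0.04
translation [ 0.057   0.0018 -0.0536] twist [-0.0003 -0.0003 -0.0046]
```

```bash
python3 -m creep '[{"translation":[0,0.001,-0.027],"twist":[0,0,-0.004],"hand":0},{"translation":[0.02,0.002,-0.0535],"twist":[0,0,-0.004],"hand":0},{"translation":[0.035,0.002,-0.0535],"twist":[0,0,-0.004],"hand":0},{"translation":[0.045,0.002,-0.0535],"twist":[0,0,-0.004],"hand":0},{"translation":[0.05,0.002,-0.0535],"twist":[0,0,-0.004],"hand":0}]' 40
python3 -m creep '[{"translation":[0,0,0],"twist":[0,0,0],"hand":0}]' 40
python3 -c "
from h import *
go(.53,.0117,.0535,.024)"
```

```text
time: 3.8
tool_pos: [0.5283, 0.0122, 0.0591]
tool_rot: [1.462, 1.566, 3.056]
contact_force: [0.3, 0.0, -4.9]
opening: 0.0397
time: 3.9
tool_pos: [0.5278, 0.0129, 0.0581]
tool_rot: [1.443, 1.564, 3.038]
contact_force: [0.2, 0.1, -4.8]
opening: 0.0398
translation [ 0.0045 -0.0022 -0.0012] twist [ 0.0007  0.0009 -0.0068]
```

```bash
python3 -m creep '[{"translation":[0.002,0,0],"twist":[0,0,-0.005],"hand":0},{"translation":[0.003,0,0],"twist":[0,0,-0.005],"hand":0},{"translation":[0.004,0,0],"twist":[0,0,-0.005],"hand":0},{"translation":[0.004,0,0],"twist":[0,0,-0.005],"hand":0}]' 40
python3 -m creep '[{"translation":[0.0005,0,0],"twist":[0,0,0],"hand":0},{"translation":[0.0005,0,0],"twist":[0,0,0],"hand":0}]' 40
python3 -c "
from h import *
go(.53,.0117,.0535,.024)"
```

```text
time: 4.3
tool_pos: [0.5279, 0.013, 0.0543]
tool_rot: [0.968, 1.569, 2.564]
contact_force: [0.7, -0.1, -4.9]
opening: 0.0397
time: 4.5
tool_pos: [0.5281, 0.013, 0.054]
tool_rot: [0.759, 1.57, 2.355]
contact_force: [-0.0, -0.1, -4.7]
opening: 0.0393
translation [ 0.0005 -0.0019 -0.0014] twist [ 0.001   0.0007 -0.0007]
```

```bash
python3 -m creep '[{"translation":[0.0005,0,0],"twist":[0,0,0],"hand":0},{"translation":[0.001,0,0],"twist":[0,0,0],"hand":0},{"translation":[0.001,0,0],"twist":[0,0,0],"hand":0}]' 40
python3 -m creep '[{"translation":[0,0,0],"twist":[0,0,0],"hand":100},{"translation":[0,0,0],"twist":[0,0,0],"hand":100},{"translation":[0,0,0],"twist":[0,0,0],"hand":100},{"translation":[0,0,0],"twist":[0,0,0],"hand":100},{"translation":[0,0,0],"twist":[0,0,0],"hand":100}]' 40
python3 -m creep '[{"translation":[-0.03,0,0],"twist":[0,0,0],"hand":100},{"translation":[-0.08,0,0],"twist":[0,0,0],"hand":100},{"translation":[-0.13,0,0],"twist":[0.1,0,0],"hand":100},{"translation":[-0.15,0,0],"twist":[0.25,0,0],"hand":100},{"translation":[-0.15,0,0],"twist":[0.4,0,0],"hand":100}]' 40
python3 -c "
from h import *
print(robot.observe()['qpos'])
go(.53,.0125,.18,.024+np.pi)"
```

```text
time: 4.8
tool_pos: [0.5282, 0.013, 0.0532]
tool_rot: [0.477, 1.57, 2.073]
contact_force: [0.4, -0.2, -3.7]
opening: 0.0399
time: 5.3
tool_pos: [0.5283, 0.013, 0.0533]
tool_rot: [0.088, 1.57, 1.683]
contact_force: [-0.2, 0.4, -0.5]
opening: 0.0749
time: 5.8
tool_pos: [0.5301, 0.0127, 0.2074]
tool_rot: [-1.234, 1.563, -0.044]
contact_force: [0.0, -0.8, -0.6]
opening: 0.0918
[-0.1209  0.3873  1.585   0.0007  1.1615 -1.311 ]
translation [ 0.0274  0.0002 -0.0003] twist [ 2.7365  0.0109 -0.0015]
```

```bash
for i in 1 2 3; do python3 -m creep '[{"translation":[0,0,0],"twist":[0.15,0,0],"hand":100},{"translation":[0,0,0],"twist":[0.3,0,0],"hand":100},{"translation":[0,0,0],"twist":[0.45,0,0],"hand":100},{"translation":[0,0,0],"twist":[0.6,0,0],"hand":100},{"translation":[0,0,0],"twist":[0.75,0,0],"hand":100}]' | head -1; done
python3 -c "
from h import *
go(.53,.0125,.18,.024+np.pi)"
```

```text
time: 6.3
time: 6.8
time: 7.3
translation [ 0.0274 -0.0002  0.0002] twist [ 0.4866  0.0023 -0.0074]
```

```bash
python3 -m creep '[{"translation":[0,0,0],"twist":[0.15,0,0],"hand":100},{"translation":[0,0,0],"twist":[0.3,0,0],"hand":100},{"translation":[0,0,0],"twist":[0.43,0,-0.004],"hand":100},{"translation":[0,0,0],"twist":[0.487,0.002,-0.007],"hand":100},{"translation":[0,0,0],"twist":[0.487,0.002,-0.007],"hand":100}]'
python3 - <<'E'
from h import *
robot.read_camera("top")
s=robot.observe();p,Rt=pose(s);cv2.imwrite("pics/w3.png",robot.read_camera("wrist"))
print(p,Rt,s["qpos"]);go(.53,.0125,.0535,.024+np.pi)
np.savez("w3.npz",p=p,Rt=Rt)
E
```

```text
time: 7.8
tool_pos: [0.5298, 0.0127, 0.2074]
tool_rot: [1.042, 1.57, -0.506]
contact_force: [-0.8, -0.7, -0.8]
opening: 0.0919
[0.5298 0.0128 0.2074] [[ 0.0004  0.9997  0.025 ]
 [-0.0002  0.025  -0.9997]
 [-1.      0.0004  0.0003]] [-0.1205  0.3905  1.5798 -0.0002  1.1708  1.4254]
translation [0.1539 0.0002 0.0002] twist [ 0.0013  0.0002 -0.0004]
```

View pics/w3.png

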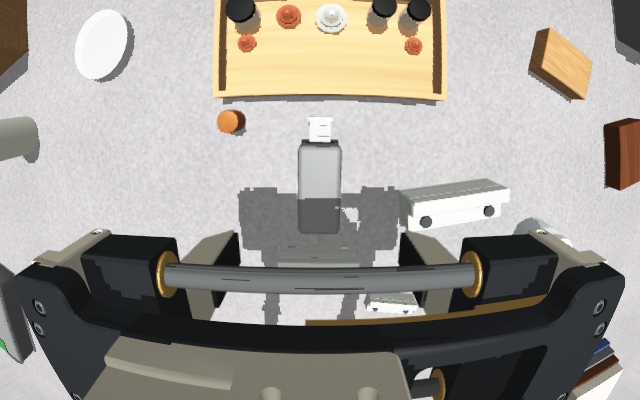

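Run:
```python
import cv2
a=cv2.imread("pics/w3.png")[75:275,205:455]
cv2.imwrite("pics/w3c.png",cv2.resize(a,None,fx=3,fy=3,interpolation=cv2.INTER_CUBIC))
```

```text
(no output)
```

View pics/w3c.png

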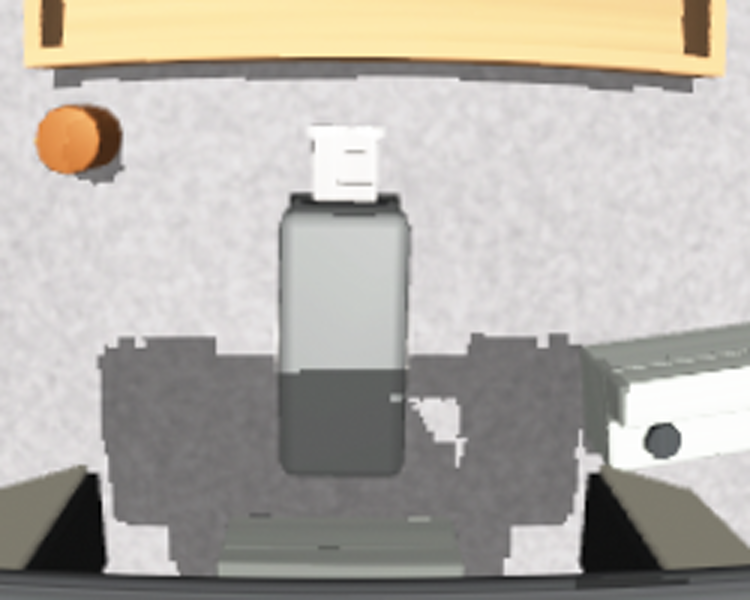

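The picture shows the wall's outer rim from crop (25,67) through (345,64) to (723,75). The hook plate is at y≈127, x 308–384. The case's top spans x 281–409 and y 208–472, and the stop's tray-side edge is at y≈520, x 228–462.

Run:
```python
from h import *
d=np.load("w3.npz");p,Rt=d["p"],d["Rt"]
f=lambda x,y,z:wpx(205+(x+.5)/3-.5,75+(y+.5)/3-.5,z,p,Rt)[:2]
for n,x,y,z in [("wallL",25,67,.032),("wallM",345,64,.032),("wallR",723,75,.032),("hookL",308,126,.041),("hookR",384,126,.041),
 ("caseFL",281,210,.066),("caseFR",409,210,.066),("caseBL",281,472,.066),("caseBR",405,472,.066),("stopL",226,520,.043),("stopR",462,520,.043)]: print(n,f(x,y,z))
```

```text
wallL [0.6206 0.1233]
wallM [0.6202 0.0148]
wallR [ 0.6255 -0.1156]
hookL [0.5995 0.0261]
hookR [0.6001 0.0019]
caseFL [0.5748 0.0327]
caseFR [ 0.5758 -0.0052]
caseBL [0.4919 0.0321]
caseBR [ 0.4928 -0.0074]
stopL [0.4634 0.053 ]
stopR [ 0.4654 -0.0305]
```

```bash
python3 -m creep '[{"translation":[0.05,0.002,0],"twist":[0,0,0],"hand":100},{"translation":[0.1,0.002,0],"twist":[0,0,0],"hand":100},{"translation":[0.135,0.002,0],"twist":[0,0,0],"hand":100},{"translation":[0.154,0.002,0],"twist":[0,0,0],"hand":100},{"translation":[0.154,0.002,0],"twist":[0,0,0],"hand":100}]' 45
for i in 1 2; do python3 -m creep '[{"translation":[0,0,0],"twist":[0,0,0],"hand":0},{"translation":[0,0,0],"twist":[0,0,0],"hand":0},{"translation":[0,0,0],"twist":[0,0,0],"hand":0},{"translation":[0,0,0],"twist":[0,0,0],"hand":0}]' 45; done
python3 -c "
from h import *
print(pose()[0]);go(.532,.0125,.0535,.024+np.pi)"
```

```text
time: 8.4
tool_pos: [0.5299, 0.013, 0.0507]
tool_rot: [-1.68, 1.565, 3.058]
contact_force: [-0.2, 0.0, -0.1]
opening: 0.0917
time: 8.8
tool_pos: [0.5305, 0.0129, 0.0518]
tool_rot: [-1.653, 1.567, 3.086]
contact_force: [0.7, 0.4, 0.2]
opening: 0.0646
time: 9.2
tool_pos: [0.5307, 0.0129, 0.052]
tool_rot: [-1.648, 1.568, 3.091]
contact_force: [-0.4, -0.6, 1.7]
opening: 0.0401
[0.5307 0.0129 0.052 ]
translation [-0.0015  0.0013  0.0004] twist [ 0.0026 -0.0002  0.0031]
```

```bash
python3 -m creep '[{"translation":[-0.012,0,0],"twist":[0,0,0],"hand":0},{"translation":[-0.024,0,0],"twist":[0,0,0],"hand":0},{"translation":[-0.024,0.01,0],"twist":[0,0,0],"hand":0},{"translation":[-0.024,0.025,0],"twist":[0,0,0],"hand":0},{"translation":[-0.024,0.044,0],"twist":[0,0,0.002],"hand":0}]' 45
python3 -m creep '[{"translation":[0,0,0],"twist":[0,0,0],"hand":0},{"translation":[0,0,0],"twist":[0,0,0],"hand":0}]' 45
python3 - <<'E'
from h import *
robot.read_camera("side")
s=robot.observe();p,Rt=pose(s);a=robot.read_camera("wrist");np.savez("w4.npz",p=p,Rt=Rt)
cv2.imwrite("pics/w4.png",cv2.resize(a[40:240,195:445],None,fx=3,fy=3,interpolation=cv2.INTER_CUBIC))
print(p,Rt,s["contact_force"]);go(.5755,.0141,.0525,.024+np.pi)
E
```

```text
time: 9.7
tool_pos: [0.5753, 0.0141, 0.0761]
tool_rot: [-1.791, 1.57, 2.948]
contact_force: [0.1, 0.6, -5.0]
opening: 0.0398
time: 9.9
tool_pos: [0.5752, 0.0142, 0.0757]
tool_rot: [-1.763, 1.569, 2.976]
contact_force: [0.5, 0.2, -5.6]
opening: 0.0397
[0.5748 0.0142 0.0757] [[-0.0024  0.9996  0.0266]
 [ 0.0004  0.0266 -0.9996]
 [-1.     -0.0024 -0.0005]] [-0.6902  0.4741 -5.9313]
translation [0.0233 0.0009 0.0001] twist [ 0.0025 -0.0004  0.0023]
```

View pics/w4.png

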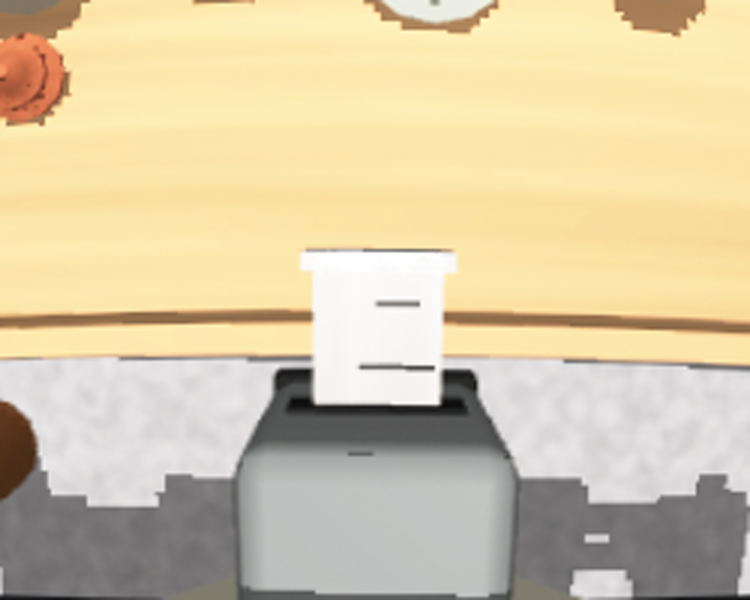

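The hook plate (crop y 250–270) is past the wall's rim (y 325–358), and the shells are well beyond it. I'll compute the clearance and squareness.

Run:
```python
from h import *
d=np.load("w4.npz");p,Rt=d["p"],d["Rt"]
f=lambda x,y,z:wpx(195+(x+.5)/3-.5,40+(y+.5)/3-.5,z,p,Rt)[:2]
for n,x,y,z in [("hook",378,270,.065),("hookL",302,250,.065),("hookR",456,250,.065),("caseL",245,450,.09),("caseR",510,450,.09),("in",300,312,.032),("in0",0,317,.032),("in1",748,322,.032),("outM",270,357,.032),("out0",0,358,.032),("out1",748,367,.032)]: print(n,f(x,y,z))
```

```text
hook [0.6409 0.0157]
hookL [0.6438 0.0274]
hookR [0.6444 0.0038]
caseL [0.6184 0.0328]
caseR [ 0.6193 -0.0023]
in [0.6306 0.0301]
in0 [0.6298 0.091 ]
in1 [ 0.6327 -0.0591]
outM [0.6218 0.0358]
out0 [0.6214 0.0914]
out1 [ 0.6235 -0.06  ]
```

```bash
python3 -m creep '[{"translation":[0.01,0,0],"twist":[0.002,0,0.002],"hand":0},{"translation":[0.018,0,0],"twist":[0.004,0,0.002],"hand":0},{"translation":[0.021,0,0],"twist":[0.004,0,0.002],"hand":0},{"translation":[0.022,0,0],"twist":[0.004,0,0.002],"hand":0},{"translation":[0.022,0,0],"twist":[0.004,0,0.002],"hand":0}]' 45
python3 -c "
from h import *
print(pose()[0]);go(.5755,.0141,.0525,.022+np.pi)"
```

```text
time: 10.5
tool_pos: [0.5746, 0.0142, 0.0536]
tool_rot: [-2.261, 1.57, 2.474]
contact_force: [-0.2, -0.6, -5.3]
opening: 0.0398
[0.5746 0.0142 0.0536]
translation [0.0011 0.0009 0.0001] twist [ 0.0005 -0.0004  0.0005]
```

```bash
python3 -m creep '[{"translation":[0.0007,-0.003,0],"twist":[0,0,0],"hand":0},{"translation":[0.0007,-0.006,0],"twist":[0,0,0],"hand":0},{"translation":[0.0007,-0.01,0],"twist":[0,0,0],"hand":0},{"translation":[0.0007,-0.014,0],"twist":[0,0,0],"hand":0},{"translation":[0.0007,-0.018,0],"twist":[0,0,0],"hand":0}]' 45
python3 -m creep '[{"translation":[0.0,-0.004,0],"twist":[0,0,0],"hand":0},{"translation":[0,-0.008,0],"twist":[0,0,0],"hand":0},{"translation":[0,-0.012,0],"twist":[0,0,0],"hand":0},{"translation":[0,-0.016,0],"twist":[0,0,0],"hand":0},{"translation":[0,-0.016,0],"twist":[0,0,0],"hand":0}]' 45
python3 -c "
from h import *
print(pose()[0]);go(.5,.0124,.0525,.022+np.pi)"
```

```text
time: 11.0
tool_pos: [0.5572, 0.0137, 0.0533]
tool_rot: [1.699, 1.569, 0.15]
contact_force: [3.7, -0.2, -7.2]
opening: 0.0396
time: 11.5
tool_pos: [0.5409, 0.0134, 0.0535]
tool_rot: [1.655, 1.569, 0.107]
contact_force: [4.7, -0.3, -5.5]
opening: 0.0398
[0.5409 0.0134 0.0535]
translation [ 0.0009 -0.0409  0.    ] twist [ 0.0006 -0.0002 -0.0022]
```

The spring pull shows at about +4 N, so the tape is hooked. I'll keep drawing.

```bash
python3 -m creep '[{"translation":[0.0,-0.005,0],"twist":[0,0,0],"hand":0},{"translation":[0,-0.01,0],"twist":[0,0,0],"hand":0},{"translation":[0,-0.015,0],"twist":[0,0,0],"hand":0},{"translation":[0,-0.02,0],"twist":[0,0,-0.001],"hand":0},{"translation":[0.0003,-0.025,0],"twist":[0,0,-0.002],"hand":0}]' 45
python3 -m creep '[{"translation":[0.0,-0.005,0],"twist":[0,0,0],"hand":0},{"translation":[0,-0.01,0],"twist":[0,0,0],"hand":0},{"translation":[0,-0.013,0],"twist":[0,0,0],"hand":0},{"translation":[0,-0.015,0],"twist":[0,0,0],"hand":0},{"translation":[0.0003,-0.015,0],"twist":[0,0,0],"hand":0}]' 45
python3 - <<'E'
from h import *
s=robot.observe();p,Rt=pose(s);a=robot.read_camera("wrist");np.savez("w5.npz",p=p,Rt=Rt)
cv2.imwrite("pics/w5.png",a)
print(p,Rt);go(.49,.0123,.0525,.022+np.pi)
E
```

```text
time: 12.0
tool_pos: [0.5158, 0.0128, 0.0534]
tool_rot: [1.674, 1.57, 0.126]
contact_force: [2.8, 1.3, -3.2]
opening: 0.0393
time: 12.5
tool_pos: [0.5008, 0.0125, 0.0532]
tool_rot: [1.65, 1.57, 0.102]
contact_force: [2.8, 1.7, -3.5]
opening: 0.0393
[0.5008 0.0125 0.0532] [[ 0.0013  0.9997  0.0228]
 [ 0.0001  0.0228 -0.9997]
 [-1.      0.0013 -0.0001]]
translation [ 0.0007 -0.011  -0.0001] twist [ 0.0007 -0.0001 -0.0016]
```

View pics/w5.png

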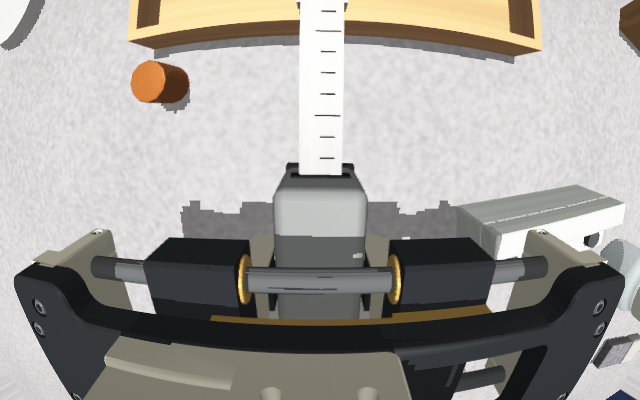

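The blade is drawn out over the wall, with graduations visible along x 300–343. I'll check that the tray hasn't moved (rim corners near (129,41) and (541,47)), then creep back to the stop.

```bash
python3 - <<'E'
from h import *
d=np.load("w5.npz");p,Rt=d["p"],d["Rt"]
print([wproj(q,p,Rt) for q in ([.6206,.1233,.032],[.6255,-.1156,.032],[.6206,.1233,0],[.6255,-.1156,0])])
a=cv2.imread("pics/w5.png")
E
python3 -m creep '[{"translation":[0,-0.0015,0],"twist":[0,0,0],"hand":0},{"translation":[0,-0.003,0],"twist":[0,0,0],"hand":0},{"translation":[0,-0.0045,0],"twist":[0,0,0],"hand":0},{"translation":[0,-0.006,0],"twist":[0,0,0],"hand":0},{"translation":[0,-0.006,0],"twist":[0,0,0],"hand":0}]' 45
python3 -m creep '[{"translation":[0,-0.0005,0],"twist":[0,0,0],"hand":0},{"translation":[0,-0.001,0],"twist":[0,0,0],"hand":0}]' 45
```

```text
[array([127.4488,  40.9144]), array([541.2002,  49.5049]), array([153.9242,  49.2258]), array([512.7586,  55.6406])]
time: 13.05
tool_pos: [0.4949, 0.0124, 0.0532]
tool_rot: [1.652, 1.569, 0.104]
contact_force: [3.8, 2.5, -3.4]
opening: 0.0398
time: 13.25
tool_pos: [0.4939, 0.0124, 0.0532]
tool_rot: [1.652, 1.569, 0.104]
contact_force: [3.8, 2.1, -4.3]
opening: 0.0397
```

```bash
for i in 1 2 3; do python3 -m creep '[{"translation":[0,-0.0005,0],"twist":[0,0,0],"hand":0},{"translation":[0,-0.001,0],"twist":[0,0,0],"hand":0}]' 45 | grep -E "pos|force"; done
```

```text
tool_pos: [0.4928, 0.0124, 0.0532]
contact_force: [4.1, 2.5, -3.3]
tool_pos: [0.4918, 0.0123, 0.0532]
contact_force: [4.2, 1.9, -3.2]
tool_pos: [0.4907, 0.0123, 0.0532]
contact_force: [3.9, 1.4, -3.8]
```

```bash
for i in 1 2 3; do python3 -m creep '[{"translation":[0,-0.0005,0],"twist":[0,0,0],"hand":0},{"translation":[0,-0.0007,0],"twist":[0,0,0],"hand":0}]' 45 | grep -E "pos|force"; done
```

```text
tool_pos: [0.49, 0.0123, 0.0532]
contact_force: [4.1, 1.8, -4.2]
tool_pos: [0.4892, 0.0123, 0.0532]
contact_force: [3.7, 2.8, -4.0]
tool_pos: [0.4886, 0.0122, 0.0532]
contact_force: [5.1, 2.2, -3.6]
```

```bash
for i in 1 2 3; do python3 -m creep '[{"translation":[0,-0.0003,0],"twist":[0,0,0],"hand":0},{"translation":[0,-0.0005,0],"twist":[0,0,0],"hand":0}]' 45 | grep -E "pos|force"; done
```

```text
tool_pos: [0.4886, 0.0123, 0.0532]
contact_force: [6.1, 3.4, -6.2]
tool_pos: [0.4886, 0.0123, 0.0532]
contact_force: [7.9, 2.3, -5.5]
tool_pos: [0.4886, 0.0123, 0.0532]
contact_force: [7.4, 1.7, -6.3]
```

Heel contact: the tool stops at x=0.4886 and the push rises from 4 N to about 7.5 N, so the heel bears with roughly 3.5 N. Now I'll press down in small steps.

```bash
python3 -m creep '[{"translation":[0.0005,-0.0003,0],"twist":[0,0,0],"hand":0},{"translation":[0.001,-0.0003,0],"twist":[0,0,0],"hand":0},{"translation":[0.0015,-0.0003,0],"twist":[0,0,0],"hand":0}]' 50 | grep -E "pos|rot|force"
python3 -m creep '[{"translation":[0.0005,-0.0003,0],"twist":[0,0,0],"hand":0},{"translation":[0.001,-0.0003,0],"twist":[0,0,0],"hand":0},{"translation":[0.001,-0.0003,0],"twist":[0,0,0],"hand":0}]' 50 | grep -E "pos|rot|force"
```

```text
tool_pos: [0.4887, 0.0121, 0.0522]
tool_rot: [1.542, 1.565, -0.007]
contact_force: [3.4, 1.7, 4.1]
tool_pos: [0.4887, 0.0121, 0.0519]
tool_rot: [1.541, 1.564, -0.008]
contact_force: [3.8, 1.9, 6.9]
```

```bash
python3 -c "
from h import *
print(pose());go(.4886,.0123,.0485,.022+np.pi)"
```

```text
(array([0.4887, 0.0121, 0.0519]), array([[ 0.007 ,  0.9997,  0.0221],
       [-0.0001,  0.0221, -0.9998],
       [-1.    ,  0.007 ,  0.0002]]))
translation [ 0.0034 -0.0002 -0.0002] twist [ 0.0001  0.0002 -0.007 ]
```

```bash
python3 -m creep '[{"translation":[0.0005,-0.0006,0],"twist":[0,0,-0.004],"hand":0},{"translation":[0.001,-0.0008,0],"twist":[0,0,-0.007],"hand":0},{"translation":[0.001,-0.0008,0],"twist":[0,0,-0.007],"hand":0}]' 50 | grep -E "pos|rot|force"
python3 -m creep '[{"translation":[0.0007,-0.0005,0],"twist":[0,0,-0.004],"hand":0},{"translation":[0.0015,-0.0005,0],"twist":[0,0,-0.005],"hand":0},{"translation":[0.0015,-0.0005,0],"twist":[0,0,-0.005],"hand":0}]' 50 | grep -E "pos|rot|force"
python3 -c "
from h import *
print(pose());go(.4886,.0123,.0485,.022+np.pi)"
```

```text
tool_pos: [0.4889, 0.0121, 0.0518]
tool_rot: [1.447, 1.568, -0.102]
contact_force: [4.6, 4.1, 7.0]
tool_pos: [0.489, 0.0121, 0.0512]
tool_rot: [-1.142, 1.57, -2.691]
contact_force: [3.6, 2.7, 8.4]
(array([0.489 , 0.0121, 0.0512]), array([[-0.0008,  0.9998,  0.0214],
       [-0.0004,  0.0214, -0.9998],
       [-1.    , -0.0009,  0.0004]]))
translation [ 0.0027 -0.0004 -0.0002] twist [-0.0006  0.0004  0.0009]
```

```bash
for i in 1 2; do python3 -m creep '[{"translation":[0.001,-0.0006,0],"twist":[0,0,0],"hand":0},{"translation":[0.0018,-0.0007,0],"twist":[0,0,0],"hand":0},{"translation":[0.0018,-0.0007,0],"twist":[0,0,0],"hand":0}]' 50 | grep -E "pos|rot|force"; done
python3 -c "
from h import *
print(pose());go(.4886,.0123,.0485,.022+np.pi)"
```

```text
tool_pos: [0.489, 0.0121, 0.0503]
tool_rot: [1.161, 1.57, -0.389]
contact_force: [2.7, 3.2, 8.1]
tool_pos: [0.4889, 0.0121, 0.0495]
tool_rot: [1.375, 1.568, -0.175]
contact_force: [3.5, 3.1, 9.5]
(array([0.4889, 0.0121, 0.0495]), array([[ 0.003 ,  0.9998,  0.021 ],
       [-0.0005,  0.021 , -0.9998],
       [-1.    ,  0.003 ,  0.0006]]))
translation [ 0.001  -0.0003 -0.0002] twist [-0.001   0.0006 -0.003 ]
```

The heel push has faded (x force is about the spring's alone). I'll seat it on the stop again before finishing the press.

```bash
python3 -m creep '[{"translation":[0,-0.0008,0],"twist":[0,0,-0.002],"hand":0},{"translation":[0,-0.0012,0],"twist":[0,0,-0.003],"hand":0},{"translation":[0,-0.0012,0],"twist":[0,0,-0.003],"hand":0}]' 50 | grep -E "pos|rot|force"; python3 -m creep '[{"translation":[0.0,-0.001,0],"twist":[0,0,0],"hand":0},{"translation":[0.0,-0.0012,0],"twist":[0,0,0],"hand":0}]' 50 | grep -E "pos|rot|force"; 
python3 -c "
from h import *
print(pose());go(.4886,.0123,.0485,.022+np.pi)"
```

```text
tool_pos: [0.4887, 0.012, 0.0497]
tool_rot: [1.211, 1.569, -0.339]
contact_force: [7.6, 2.7, -1.4]
tool_pos: [0.4886, 0.012, 0.0497]
tool_rot: [1.387, 1.566, -0.163]
contact_force: [10.4, 2.2, -3.2]
(array([0.4886, 0.012 , 0.0497]), array([[ 0.0046,  0.9998,  0.0207],
       [-0.0008,  0.0207, -0.9998],
       [-1.    ,  0.0046,  0.0009]]))
translation [ 0.0012 -0.     -0.0003] twist [-0.0013  0.0009 -0.0046]
```

```bash
python3 -m creep '[{"translation":[0.0012,-0.0006,0],"twist":[0,0,-0.002],"hand":0},{"translation":[0.002,-0.0006,0],"twist":[0,0,-0.004],"hand":0},{"translation":[0.0025,-0.0006,0],"twist":[0,0,-0.004],"hand":0},{"translation":[0.0025,-0.0006,0],"twist":[0,0,-0.004],"hand":0}]' 50 | grep -E "pos|rot|force"; python3 -m creep '[{"translation":[0.0012,-0.0005,0],"twist":[0,0,0],"hand":0},{"translation":[0.002,-0.0005,0],"twist":[0,0,0],"hand":0},{"translation":[0.0025,-0.0005,0],"twist":[0,0,0],"hand":0}]' 50 | grep -E "pos|rot|force"; 
python3 -c "
from h import *
print(pose());go(.4886,.0123,.0485,.022+np.pi)"
```

```text
tool_pos: [0.4887, 0.012, 0.0484]
tool_rot: [1.209, 1.568, -0.341]
contact_force: [2.8, 3.0, 11.5]
tool_pos: [0.4887, 0.012, 0.0479]
tool_rot: [1.309, 1.566, -0.241]
contact_force: [-2.4, 3.5, 27.9]
(array([0.4887, 0.012 , 0.0479]), array([[ 0.0044,  0.9998,  0.0205],
       [-0.0011,  0.0205, -0.9998],
       [-1.    ,  0.0044,  0.0012]]))
translation [-0.0006 -0.0001 -0.0003] twist [-0.0015  0.0012 -0.0044]
```

The lock has bottomed: z stopped at 0.0479 (about 4.3 mm of travel) with the push jumping to 28 N. I'll relax the press and look before letting go.

```bash
python3 -m creep '[{"translation":[0,0,0],"twist":[0,0,0],"hand":0},{"translation":[-0.0003,0,0],"twist":[0,0,0],"hand":0},{"translation":[-0.0003,0,0],"twist":[0,0,0],"hand":0}]' 50 | grep -E "pos|rot|force"
python3 -m creep '[{"translation":[0,0,0],"twist":[0,0,0],"hand":0},{"translation":[0,0,0],"twist":[0,0,0],"hand":0}]' 50 | grep -E "pos|rot|force"
```

```text
tool_pos: [0.4888, 0.012, 0.0483]
tool_rot: [1.313, 1.566, -0.237]
contact_force: [5.0, 1.1, 3.6]
tool_pos: [0.4888, 0.012, 0.0484]
tool_rot: [1.317, 1.567, -0.233]
contact_force: [4.9, 2.7, 1.5]
```

```bash
python3 -m creep '[{"translation":[0,0,0],"twist":[0,0,0],"hand":50},{"translation":[0,0,0],"twist":[0,0,0],"hand":60},{"translation":[0,0,0],"twist":[0,0,0],"hand":80},{"translation":[0,0,0],"twist":[0,0,0],"hand":90},{"translation":[0,0,0],"twist":[0,0,0],"hand":90}]' | grep -E "pos|force|open"
python3 - <<'E'
from h import *
s=robot.observe();p,Rt=pose(s);print(p,s["contact_force"],s["opening"])
E
```

```text
tool_pos: [0.4884, 0.012, 0.0482]
contact_force: [0.8, 0.4, 1.0]
opening: 0.0733
[0.4884 0.012  0.0482] [0.8174 0.3757 1.0488] 0.07332325971684958
```

```bash
python3 -m creep '[{"translation":[0,0,0],"twist":[0,0,0],"hand":100},{"translation":[0,0,0],"twist":[0,0,0],"hand":100},{"translation":[-0.02,0,0],"twist":[0,0,0],"hand":100},{"translation":[-0.06,0,0],"twist":[0,0,0],"hand":100},{"translation":[-0.1,0,0],"twist":[0,0,0],"hand":100}]' | grep -E "pos|force|open"
python3 -m creep '[{"translation":[-0.05,0,0],"twist":[0,0,0],"hand":100},{"translation":[-0.06,0,0],"twist":[0,0,0],"hand":100},{"translation":[-0.06,-0.03,0],"twist":[0,0,0],"hand":100},{"translation":[-0.06,-0.04,0],"twist":[0,0,0],"hand":100},{"translation":[-0.06,-0.04,0],"twist":[0,0,0],"hand":100}]' | grep -E "pos|force|open"
python3 - <<'E'
from h import *
robot.read_camera("top")
s=robot.observe();p,Rt=pose(s);a=robot.read_camera("wrist");np.savez("w6.npz",p=p,Rt=Rt)
cv2.imwrite("pics/w6.png",cv2.resize(a[40:280,190:450],None,fx=2.5,fy=2.5,interpolation=cv2.INTER_CUBIC)); print(p,Rt)
E
```

```text
tool_pos: [0.4874, 0.0121, 0.1489]
contact_force: [0.8, 0.4, 1.0]
opening: 0.0916
tool_pos: [0.4462, 0.0115, 0.2084]
contact_force: [0.0, 1.1, -0.9]
opening: 0.092
[0.4473 0.0113 0.2085] [[ 0.001   0.9998  0.0199]
 [-0.0006  0.0199 -0.9998]
 [-1.      0.001   0.0006]]
```

View pics/w6.png

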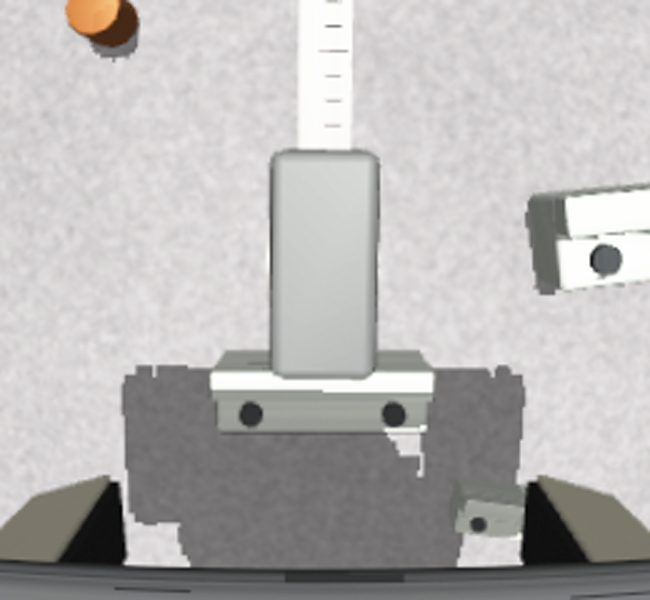

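Run:
```python
from h import *
d=np.load("w6.npz");p,Rt=d["p"],d["Rt"]
f=lambda x,y,z:wpx(190+(x+.5)/2.5-.5,40+(y+.5)/2.5-.5,z,p,Rt)[:2]
for n,x,y,z in [("caseFL",272,151,.062),("caseFR",380,151,.062),("caseBL",272,377,.062),("caseBR",376,378,.062),("stopL",212,372,.043),("stopR",434,373,.043)]: print(n,f(x,y,z))
a=robot.read_camera("side");cv2.imwrite("pics/side2.png",cv2.resize(a[130:270,210:420],None,fx=3.8,fy=3.8,interpolation=cv2.INTER_CUBIC))
```

```text
caseFL [0.5324 0.0317]
caseFR [ 0.5331 -0.0067]
caseBL [0.4491 0.031 ]
caseBR [ 0.4495 -0.0079]
stopL [0.4459 0.0563]
stopR [ 0.4472 -0.0326]
```

View pics/side2.png

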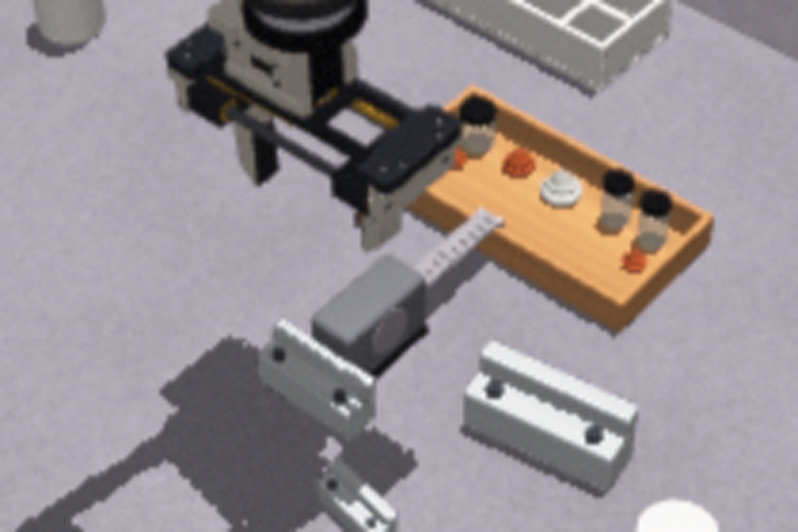

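The side view shows the hook over the tray's near wall (crop (490,220)) and the case upright against the stop. I'll use the last picture to look straight down on the heel and stop joint, without parallax.

```bash
python3 -m creep '[{"translation":[0,-0.04,0],"twist":[0,0,0],"hand":100},{"translation":[0.03,-0.075,0],"twist":[0,0,0],"hand":100},{"translation":[0.07,-0.075,0],"twist":[0,0,0],"hand":100},{"translation":[0.07,-0.075,0],"twist":[0,0,0],"hand":100},{"translation":[0.07,-0.075,0],"twist":[0,0,0],"hand":100}]'
python3 - <<'E'
from h import *
robot.read_camera("top")
s=robot.observe();p,Rt=pose(s);a=robot.read_camera("wrist");np.savez("w7.npz",p=p,Rt=Rt)
q=wproj([.447,.0115,.043],p,Rt);print(p,q)
u,v=map(int,q);u0,v0=u-95,max(v-70,0);print(u0,v0)
cv2.imwrite("pics/w7.png",cv2.resize(a[v0:v0+140,u0:u0+190],None,fx=4,fy=4,interpolation=cv2.INTER_CUBIC))
E
```

```text
time: 20.7
tool_pos: [0.3743, 0.0096, 0.1387]
tool_rot: [0.818, 1.57, -0.733]
contact_force: [-0.1, 0.1, 0.1]
opening: 0.0917
[0.375  0.0095 0.1394] [318.7331 115.5341]
223 45
```

View pics/w7.png

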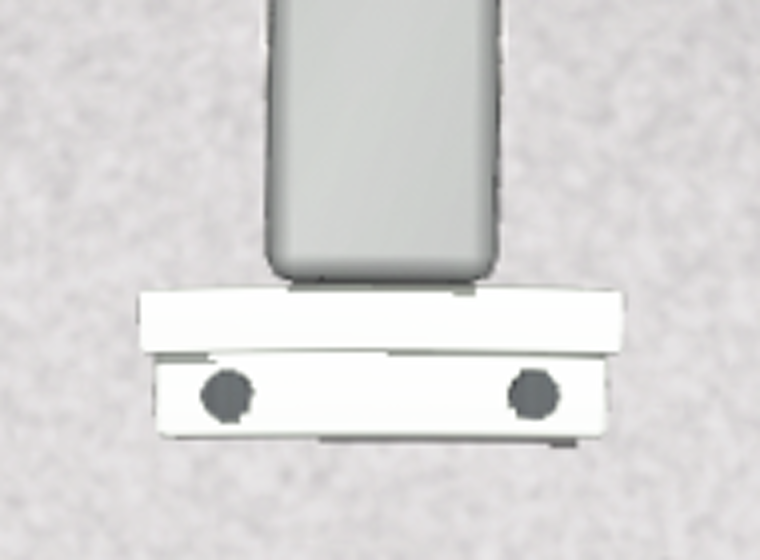

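The case back edge (crop y≈280) meets the stop's edge (y≈287) with only a thin dark line between them. That fits the case's rounded top edge, and no bench shows. I'm handing in.

```bash
python3 -c "
from cell import robot
print(robot.hand_in(), robot.observe()['time'])"
```

```text
the job is handed in; nothing more can be done
the job is handed in; nothing more can be done
```

I hooked the tape behind the tray's near wall, drew the case back square to the 90 mm stop, pressed it down until the lock bottomed, and let go. The job was handed in at about 21 s, with the gripper clear of everything.

- **Re-grasp:** I set the tape down once between the stop and the tray and gripped it again half-turned, so the wrist camera could see the hook.
- **Heel:** It met the stop with about 3.5 N beyond the spring's pull. That push faded while I pressed down, so I re-seated the heel at about 6 N before finishing. The last straight-down picture shows a dark line of about 1 mm between case and stop. That fits the case's rounded top edge, but I can't rule out a gap of a few tenths of a millimetre.
- **Lock:** The case went down about 4.3 mm and then bottomed, with a peak push of about 28 N, more than the roughly 14 N needed. It stayed about 3.8–4 mm down when I relaxed the press. I could not see the closed shoe gap itself.
- **Hook and tray:** The side view after release shows the hook still over the near wall. Partway through the draw the tray's corners were within 1–2 pixels of their earlier place. I did not measure the tray again after locking.
- **Estimates that disagreed:** My estimates of the stop face's position differed by up to about 10 mm, so I used the contact force to find it.

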